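# Scan the bottle, hold the labeller lever at its third click

## Robot

A 6-joint arm with a two-finger parallel gripper is mounted at the origin on the work surface. World frame = base frame: x ahead of the robot, y to its left, z up, the work surface at z = 0. Lengths are in m, angles in rad, forces in N, time in s.
With the tool pointing down it reaches from about 0.25 to 0.725 m from the base axis. Payload 4 kg.
Tool frame: the origin (TCP) lies midway between the tips of the shut fingers; the grasp point (between the pads) lies grip_point_offset behind it (grip_point_offset is the distance from the TCP to the grasp point, in m); z points along the fingers, y is the line along which they close (so a half turn about z gives the same grasp; the last joint's range is limited). The gripper opens to 85 mm and grips with 20 to 120 N. Pads are 22 mm wide; open, the fingers measure 114 mm over their backs; the gripper's body (76 mm by 85 mm) begins 54 mm behind the grasp point. The pads swing forward as they close: fully open they stand 13 mm farther back than shut.
Start: joints at [1.136, 0.241, 0.005, 1.335, 0, 1.571], TCP at [0.211, 0.453, 0.231] pointing down, gripper open.
Joint ranges: [-2.72, 2.72], [-1.05, 1.87], [-1.09, 1.28], [-1.99, 2.15], [-1.42, 1.44], [-3.14, 3.14]. Speed limits (rad/s): [2.79, 2.79, 3.14, 3.14, 3.14, 3.14].

## Interface

Orientations are given as a unit quaternion [x, y, z, w].
In Python, from workcell import * gives the robot as it stands. The module is installed in compiled form; this text tells all that it offers.
- The arm moves only by the tool arm_command, never from a script. Its arguments are lists of equal length, an entry for each row: "slide": the shift along the tool's x, y, z in cm, a list of three; "spin": the turn about the tool's z in degrees. A call has exactly 5 rows; each row is the pose to reach, as a shift and turn from the pose commanded when the call began, along the tool's axes at that moment; what a row does not reach only later rows make up. A row lasts 1/8 s, in which the tool goes at most 62.5 mm and 10.7 degrees, less where a joint would pass 70% of its speed; a pose out of reach is approached as far as the arm can. A call with a gripper value outside its range is refused whole. "jaw" is the finger opening in cm, from 0 to 8.54, set as the call begins (left out, the last holds). The fingers move at their own pace and stop on an object; the grip force is fixed at half the most. Time passes only in rows, so rows that repeat a pose let the fingers close, or fill a call up. It gives the time, the measured TCP pose, the force, the opening and the grip force at its end, in the units of the state.
- get_obs(): the state, without advancing time (a new reading comes with each control period).
- camera(name): name is "scene" or "top" or "wrist"; returns a dict with "pixels" (480x640x3 uint8, red, green, blue), "range_z" (480x640 float32, m along the optical axis (not along the pixel's ray), 0 where there is no reading), "intrinsics" (3x3 intrinsics, pixels), "rvec" (rotation vector, rad) and "tvec" (3), from world to camera coordinates, as OpenCV has them. Camera axes: x right, y down, z forward; pixel columns grow to the right and rows downward; lengths in m; the calibration is good to about 2 mm. A picture is of the moment at which its call begins.
- job_done(): hands the job in; it is judged then, once.
Trained networks look in a picture, given as the dict that the camera call returned (one of the last four; its "shot" number tells which), for a name from the list of things; names that differ only in an ending like _2 or _b are one class to them, and where a whole thing is asked for, a point or a joint stands for the part that bears it (a point fixed in the world has none). Each returns a list of dicts, best first, with "confidence" (0 to 1); they miss things now and then, are a little off and sometimes report something else, mostly with a low value. They report only what shows in the picture. A call takes as long as a camera call. They do not tell look-alikes from the thing itself.
- recognise(picture, thing): "centre" ([column, row] in pixels, amid what is visible of it).
- landmark_of(picture, thing): "centre" ([column, row] in pixels: a listed point, or the origin of a listed thing).
The state is a dict: "clock": time; "joint_pos": joint angles; "joint_vel": joint speeds; "tau": joint torques, N m; "eef_pos": TCP position; "tool_rot": TCP orientation; "ft_force": force on the tool from outside, world axes, zero at the start; "ft_torque": the same for the moment, N m; "grip_width": finger opening in m; "grasp_force": force on a finger pad.
Only numpy, scipy, OpenCV 4.12 (cv2) and the standard library are available. Lean on these libraries where they do the work, as an engineer would, in place of code of your own. Each camera call takes 0.05 s, during which the arm holds its last target. There are 200 camera calls.

## Task

Make a large price label for the bottle standing in front of the scanner: first squeeze the scanner's trigger fully home and let it spring back, with the fingers clear of the scanner. Then press the labeller's sprung lever down past its first two clicks to the third, at the bottom of its travel, and hold it there against its spring: the label only feeds while it is held, so finish while still holding it down. Leave that bottle, the jar and the roll of tape standing where they are.

Things in the scene. Friction and masses are not known exactly. Their poses are not given: they have to be found in the camera images.
- scanner: grey pistol scanner lying on its side, fixed on a low dark stand. Origin on the table 20 mm behind the plane of its window; z up, x the way the window looks. Head x = -123 to +21, y = -29 to +29, 31 to 99 mm up. The grip runs along -y to y = -133 mm: x = -111 to -79 mm, 50 to 80 mm up, free air above and below. The trigger is on the grip's +x side
- scanner_squeeze (a point): point fixed on the scanner at (-89.5, -62, 65) mm in its frame: midway between the grip's back and the front of the fully squeezed trigger; axes as the scanner's. From above, one finger goes behind the grip, one in front of the trigger; they close along the scanner's x: 53 mm across at rest, 43 mm fully squeezed
- trigger (a joint): angle of the black trigger blade (50 mm long, 8 mm thick, 20 mm high, turning about an upright pin next to the head): 0 = at rest, 0.30 rad = fully squeezed against its stop. Sprung: takes about 3 N at the middle of the blade to start and 9 N fully in; springs back alone when released
- labeller: white fixed table labeller, box 150 (x) by 110 (y) by 110 mm high, clear roll cover on top to 132 mm. Origin on the table under its middle; z up, front with label slot at -x. On its -y cheek a black dial disc, 76 mm across, level axle along y at (-20, -66, 85) mm; a steel arm reaches from it past the front to a crossbar. Three studs by the dial mark the notches
- lever_bar (a point): centre of the lever's round black crossbar, 20 mm thick, 50 mm long along the labeller's y, 100 mm from the axle; turns with the lever. In the labeller's frame: at rest (-113, -66, 122) mm, 38 mm before the front face; pressed, it swings about the axle by (-120, -66, 85) to (-112, -66, 46) mm at the stop. Free space all round; press from above, fingers closed
- lever (a joint): angle of the dial lever: 0 = up, at rest; it grows as the bar is pressed down. Clicks (light notches) at 0.25 and 0.50, the third at 0.75, stop at 0.78 rad. A spring returns it to 0 from anywhere, also from the notches: about 3.5 N at the bar to start; on the way it rises to 7 to 9 N before each notch and eases to 3 to 5 N at it; 7 to 9 N holds the third
- bottle: brown sauce bottle, 62 mm across, 200 mm tall, 80 to 100 mm from the scanner origin along its +x; origin under its middle. Leave it standing
- jar: glass jar, 68 mm across, 85 mm tall, between the robot and the two machines; origin under its middle. Leave alone
- tape: roll of tape lying flat, 96 mm across, 24 mm high, between the two machines; origin under its middle. Leave alone
Things that resemble listed ones, but are neither listed nor needed, are in the scene too. What is shaped like the labeller but orange or red is not meant. What is shaped like the scanner but blue is not meant.

How it is judged:
On the way, in this order (a step that is already met when the one before it is completed fails the run):
1. the scanner's trigger is squeezed fully home (value of joint trigger above 0.24 rad), for 0.15 s.
2. the trigger is let go and has sprung back, the fingers clear of the scanner (value of joint trigger below 0.06 rad and contact force between the fingers and scanner below 0.3 N), for 0.2 s.
3. the fingers hold the labeller's lever at its third click (value of joint lever above 0.67 rad and contact force between the fingers and labeller above 2 N and value of joint trigger below 0.06 rad), for 0.5 s.
At the end, for the whole second after the job is handed in: The lever is held at its third click (over 0.67 rad, third notch 0.75, stop 0.78) by the fingers, which press on it with over 2 N, through the last second; the trigger is back out (under 0.06 rad); the bottle, jar and tape are within 25 mm of where they were (all of step 3 and distance of each of jar, tape, bottle from where it was at the start of the episode below 0.025 m); the arm keeps its last pose, push and grip.
It fails at once if the bottle, jar or tape is pushed or tipped: moved by over 25 mm (distance of any of jar, tape, bottle from where it was at the start of the episode above 0.025 m).
It also fails if it takes over 48 s, if anything falls off the work surface, if the arm or the gripper's body presses on something with over 40 N, if the wrist force passes 120 N, or if a joint passes its speed limit or range.

## Working session

There is one attempt and no reset: what is moved stays moved. The work goes in short steps, Python scripts to look and compute and a tool call to move; the robot and the scene stay as the last step left them, time stands still between calls to the robot, and variables do not carry over. Pictures are saved under pics/ and viewed, at most 10 in all, crops included, and the job is handed in when it is done.

Besides the shell and the picture viewer there is one more tool, called after "Emit:" as name(argument=value, ...) on one line, values as JSON. arm_command: Moves the arm, as the interface text tells. Its arguments: {"type":"object","properties":{"slide":{"type":"array","items":{"type":"array","items":{"type":"number"}}},"spin":{"type":"array","items":{"type":"number"}},"jaw":{"type":"number"}},"required":["slide","spin"]}

```bash
mkdir -p pics
cat > h.py <<'E'
from workcell import *
import numpy as np, cv2
from scipy.spatial.transform import Rotation as R
def world(p,uv,z=None):
    """pixel to world from range, or by ray with plane z"""
    K=p["intrinsics"];Rm=R.from_rotvec(np.ravel(p["rvec"])).as_matrix();t=np.ravel(p["tvec"])
    u,v=uv; ray=np.linalg.inv(K)@[u,v,1]
    c=-Rm.T@t; d=Rm.T@ray
    if z is None:
        s=p["range_z"][int(round(v)),int(round(u))]
    else: s=(z-c[2])/d[2]
    return c+s*d
def cloud(p):
    K=p["intrinsics"];Rm=R.from_rotvec(np.ravel(p["rvec"])).as_matrix();t=np.ravel(p["tvec"])
    v,u=np.mgrid[:480,:640]; Z=p["range_z"]
    P=np.stack([(u-K[0,2])/K[0,0]*Z,(v-K[1,2])/K[1,1]*Z,Z],-1)
    return (P-t)@Rm
def save(p,n): cv2.imwrite(f"pics/{n}.png",p["pixels"][...,::-1])
E
python3 - <<'E'
from h import *
np.set_printoptions(precision=3,suppress=True)
o=get_obs();print({k:o[k] for k in("clock","eef_pos","tool_rot","ft_force","grip_width")})
for n in("scene","top"):
    p=camera(n);save(p,n+"0")
    for th in("scanner","scanner_squeeze","labeller","lever_bar","bottle","jar","tape"):
        for f,fn in((recognise,"rec"),(landmark_of,"lm")):
            for d in f(p,th)[:3]:
                print(n,fn,th,np.round(d["centre"],1),round(d["confidence"],2),world(p,d["centre"]))
E
```

```text
{'clock': 0.0, 'eef_pos': array([0.21 , 0.453, 0.23 ]), 'tool_rot': array([ 0.216,  0.976, -0.001, -0.   ]), 'ft_force': array([-0.62 ,  0.678,  0.522]), 'grip_width': 0.0853532754086429}
scene rec scanner [422.5 323.1] 0.94 [0.81  0.059 0.056]
scene lm scanner [446.7 337.8] 0.82 [0.851 0.087 0.05 ]
scene lm scanner [433.1 249.6] 0.77 [0.661 0.181 0.037]
scene rec scanner_squeeze [410.6 227.7] 0.92 [0.601 0.157 0.055]
scene rec scanner_squeeze [421.5 319.8] 0.63 [0.806 0.058 0.063]
scene lm scanner_squeeze [393.8 327.6] 0.77 [ 0.807 -0.003  0.082]
scene lm scanner_squeeze [385. 223.] 0.68 [0.586 0.099 0.081]
scene rec labeller [275.  288.6] 0.75 [ 0.679 -0.177  0.132]
scene rec labeller [187.9 208.8] 0.74 [ 0.419 -0.275  0.117]
scene rec labeller [373.4 155.2] 0.65 [0.428 0.149 0.124]
scene lm labeller [277.7 307.1] 0.96 [ 0.705 -0.183  0.113]
scene lm labeller [194.8 225.6] 0.94 [ 0.439 -0.273  0.084]
scene lm labeller [371.7 173.7] 0.75 [0.447 0.139 0.087]
scene rec lever_bar [231.  275.7] 0.9 [ 0.613 -0.24   0.118]
scene rec lever_bar [146.3 200.9] 0.88 [ 0.362 -0.35   0.117]
scen
[... 1623 characters left out ...]
[494.5 389.4] 0.87 [ 0.317 -0.362  0.111]
top rec lever_bar [419.1 237. ] 0.82 [ 0.58  -0.241  0.112]
top lm lever_bar [210.9 421.6] 0.97 [0.269 0.113 0.131]
top lm lever_bar [423.3 262.8] 0.68 [ 0.531 -0.243  0.126]
top lm lever_bar [506.8 416.9] 0.66 [ 0.276 -0.372  0.132]
top rec bottle [163.6 160.7] 0.67 [0.707 0.214 0.138]
top lm bottle [175.7 179.1] 0.74 [0.695 0.211 0.067]
top rec jar [320.  355.5] 0.94 [ 0.371 -0.065  0.083]
top lm jar [229.2 240.5] 0.72 [0.576 0.103 0.079]
top lm jar [374.  215.1] 0.72 [ 0.619 -0.16   0.111]
top lm jar [322.3 353.5] 0.57 [ 0.374 -0.069  0.084]
top rec tape [320.8 233.3] 0.9 [ 0.606 -0.067 -0.001]
top lm tape [311.3 250. ] 0.91 [ 0.572 -0.048 -0.002]
```

View pics/scene0.png

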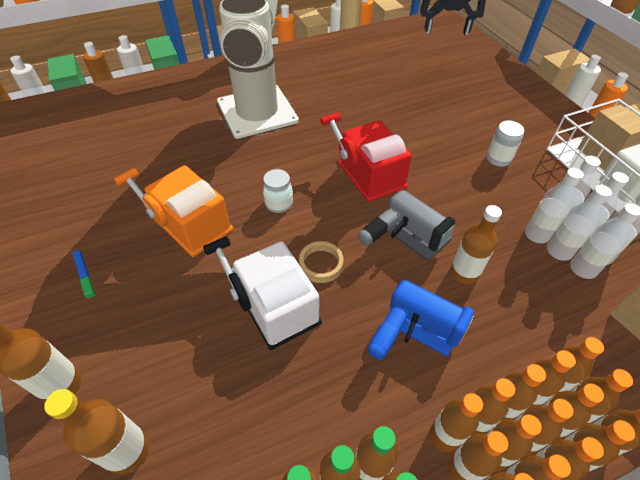

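View pics/top0.png

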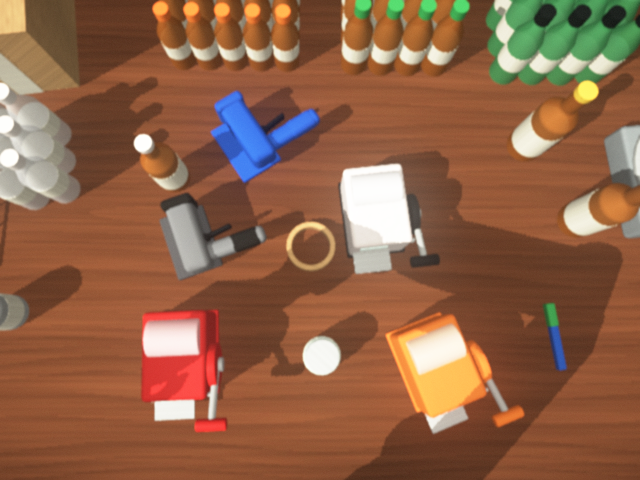

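The grey scanner (top 190,237) faces the bottle (163,160). The white labeller is at (375,215) with its black bar at (424,261). The red and orange labellers and the blue scanner are decoys. Next I fit poses from the point clouds.

Run:
```python
from h import *
np.set_printoptions(precision=3,suppress=True)
print("gpo",grip_point_offset if 'grip_point_offset' in globals() else None)
p=camera("top");C=cloud(p);P=C.reshape(-1,3);col=p["pixels"].reshape(-1,3).astype(int)
def box(a,b,c,d,z0,z1):
    m=(P[:,0]>a)&(P[:,0]<b)&(P[:,1]>c)&(P[:,1]<d)&(P[:,2]>z0)&(P[:,2]<z1);return P[m],col[m]
def rect(Q,n):
    r=cv2.minAreaRect((Q[:,:2]*1000).astype(np.float32)); print(n,len(Q),"c",np.round(r[0],1),"size",np.round(r[1],1),"ang",round(r[2],1),"z",np.percentile(Q[:,2],[5,50,95]))
Q,_=box(.48,.67,.13,.24,.085,.11);rect(Q,"head top")
Q,_=box(.48,.67,.13,.24,.04,.11);rect(Q,"head")
Q,_=box(.52,.64,.03,.13,.04,.09);rect(Q,"grip+trig")
Q,_=box(.52,.64,.03,.115,.065,.09);rect(Q,"grip top")
Q,_=box(.52,.64,.03,.145,.045,.067);rect(Q,"trig");
Q,_=box(.53,.75,-.235,-.08,.09,.14);rect(Q,"labeller top")
Q,_=box(.5,.565,-.30,-.21,.09,.14);rect(Q,"bar")
Q,_=box(.64,.80,.15,.27,.02,.21);rect(Q,"bottle")
Q,_=box(.64,.80,.15,.27,.15,.21);rect(Q,"bottle head")
z=C[...,2]; 
vis=np.clip(z*1000/140*255,0,255).astype(np.uint8)
crop=np.hstack([p["pixels"][180:290,150:290,::-1],cv2.cvtColor(vis[180:290,150:290],cv2.COLOR_GRAY2BGR)])
cv2.imwrite("pics/c1.png",cv2.resize(crop,None,fx=2.8,fy=2.8))
o=get_obs();print(R.from_quat(o["tool_rot"]).as_matrix())
```

```text
gpo 0.0187
head top 2089 c [589.  182.5] size [143.5  58.3] ang 18.7 z [0.088 0.094 0.098]
head 2615 c [594.3 170.4] size [146.1  75.3] ang 23.4 z [0.066 0.093 0.098]
grip+trig 1082 c [587.1  90.8] size [ 55.3 100.9] ang 19.3 z [0.064 0.079 0.082]
grip top 823 c [580.5  76.5] size [59.8 76.4] ang 0.3 z [0.07  0.079 0.082]
trig 110 c [579.3 102. ] size [ 56.8 124.1] ang 27.1 z [0.053 0.061 0.066]
labeller top 5223 c [ 620.3 -176.3] size [193.2 123.8] ang 6.9 z [0.103 0.11  0.131]
bar 400 c [ 546.2 -244.5] size [38.3 49.3] ang 6.4 z [0.117 0.129 0.133]
bottle 2088 c [687.4 218.4] size [119.1  61.1] ang 20.4 z [0.039 0.123 0.199]
bottle head 423 c [718.2 230.5] size [28.  27.1] ang 45.8 z [0.153 0.198 0.201]
[[-0.907  0.421  0.   ]
 [ 0.421  0.907 -0.   ]
 [-0.    -0.    -1.   ]]
```

View pics/c1.png

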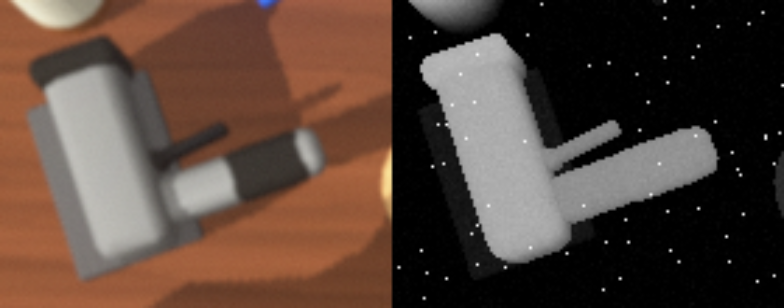

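Emit:
arm_command(slide=[[-5.9,-2,0],[-11.8,-4,0],[-17.7,-5.9,0],[-23.6,-7.9,0],[-29.5,-9.9,0]], spin=[9,18,27,36,46.4], jaw=8.5)

```text
clock: 2.17
eef_pos: [0.4378, 0.238, 0.2315]
tool_rot: [0.585, 0.811, 0.0, 0.0]
ft_force: [0.8, 0.2, -0.6]
grip_width: 0.0849
grasp_force: 0.0
```

Emit:
arm_command(slide=[[-4.9,2.6,0],[-9.7,5.2,0],[-14,7.5,0],[-16.2,8.7,0],[-16.2,8.7,0]], spin=[0,0,0,0,0])

```text
clock: 2.8
eef_pos: [0.5718, 0.1123, 0.2307]
tool_rot: [0.584, 0.812, -0.0, -0.0]
ft_force: [-0.2, -0.0, 0.1]
grip_width: 0.0849
grasp_force: 0.0
```

Run:
```python
from h import *
np.set_printoptions(precision=4,suppress=True)
o=get_obs();print(o["eef_pos"],o["tool_rot"])
p=camera("wrist");save(p,"w1")
for d in landmark_of(p,"scanner_squeeze")[:3]: print(d, world(p,d["centre"],.065))
P=cloud(p).reshape(-1,3)
a=np.radians(18.7);M=np.array([[np.cos(a),np.sin(a)],[-np.sin(a),np.cos(a)]])
L=(P[:,:2]-[.6373,.1989])@M.T
m=(abs(L[:,1]+.1)<.025)&(P[:,2]>.065)&(P[:,2]<.09)&(abs(L[:,0]+.095)<.035)
print("all grip n",m.sum(),L[m].min(0),L[m].max(0))
for y in(-.12,-.11,-.10,-.09,-.075,-.065,-.055,-.045):
    k=(abs(L[:,1]-y)<.003)&(P[:,2]>.06)&(P[:,2]<.09)&(abs(L[:,0]+.09)<.06)
    x=np.sort(L[k,0]); g=np.where(np.diff(x)>.004)[0]
    if len(x): print(y,len(x),x[0],[(x[i],x[i+1]) for i in g],x[-1],P[k,2].max())
```

```text
[0.5718 0.1123 0.2307] [ 0.5842  0.8116 -0.0002 -0.0002]
{'centre': [328.8, 210.2], 'confidence': 0.91} [0.5767 0.109  0.065 ]
all grip n 2735 [-0.1079 -0.125 ] [-0.06  -0.075]
-0.12 270 -0.10633827703882333 [] -0.0729873280961861 0.08191736793341872
-0.11 323 -0.1068959952902888 [] -0.07302584864295955 0.08230399367297346
-0.1 334 -0.10744458203259118 [] -0.0739698988385282 0.08277310310209121
-0.09 337 -0.10736005834125611 [] -0.07404691902589076 0.08242277885803725
-0.075 459 -0.10794541959869777 [(np.float64(-0.07422286569821229), np.float64(-0.06094815337663042))] -0.053476161604826086 0.08254079648620163
-0.065 441 -0.10756247141932983 [(np.float64(-0.07575406255600715), np.float64(-0.06280675441196203))] -0.05443779400218587 0.08155173134939059
-0.055 450 -0.10805185609308028 [(np.float64(-0.0766440965424059), np.float64(-0.06450293619194698))] -0.05624146994722524 0.08126116500464159
-0.045 454 -0.10785243361467012 [(np.float64(-0.0766752291197306), np.float64(-0.06602241420446045))] -0.057290561442644765 0.0807283591904862
```

View pics/w1.png

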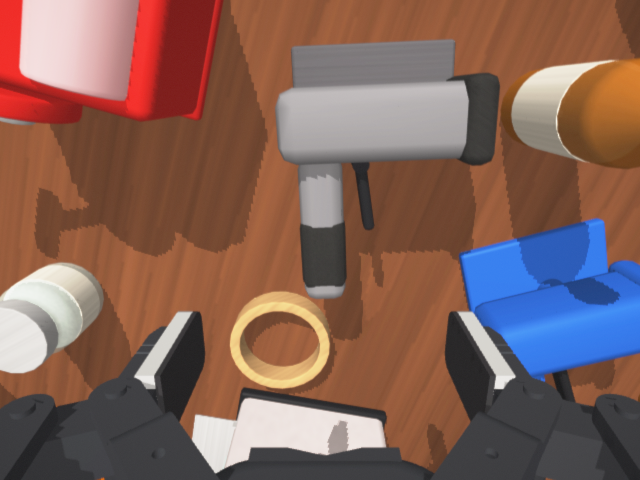

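Emit:
arm_command(slide=[[-0.2,0.4,3],[-0.2,0.4,8],[-0.2,0.4,13],[-0.2,0.4,17],[-0.2,0.4,18.4]], spin=[0,0,0,0,0])

```text
clock: 3.52
eef_pos: [0.5723, 0.114, 0.045]
tool_rot: [0.582, 0.813, -0.002, -0.002]
ft_force: [-0.1, -0.4, 0.2]
grip_width: 0.0849
grasp_force: 0.0
```

Emit:
arm_command(slide=[[0,0,0],[0,0,0],[0,0,0],[0,0,0],[0,0,0]], spin=[0,0,0,0,0], jaw=5.5)

```text
clock: 4.15
eef_pos: [0.5766, 0.1134, 0.0486]
tool_rot: [0.583, 0.812, 0.001, 0.001]
ft_force: [3.2, 1.5, 2.8]
grip_width: 0.0548
grasp_force: 1.8
```

Run:
```python
from h import *
o=get_obs();print(o["eef_pos"],o["grip_width"],o["ft_force"])
p=camera("wrist");save(p,"w2")
```

```text
[0.57663174 0.11341778 0.04858181] 0.054786188479059396 [3.16417414 1.45528952 2.75058205]
```

View pics/w2.png

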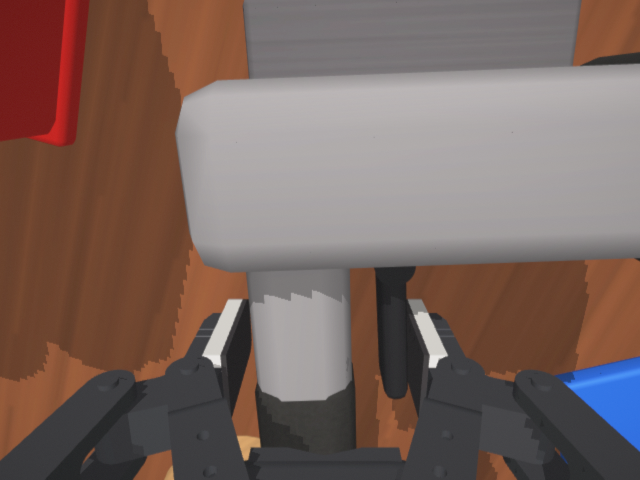

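The fingers straddle the grip and trigger. The rear (left) finger touches the grip at (245,330) and the front one is a few mm off the trigger at (405,330), so I shift back 5 mm while closing.

Emit:
arm_command(slide=[[0,-0.3,0],[0,-0.5,0],[0,-0.5,0],[0,-0.5,0],[0,-0.5,0]], spin=[0,0,0,0,0], jaw=4.2)

```text
clock: 4.82
eef_pos: [0.5753, 0.1126, 0.0493]
tool_rot: [0.583, 0.812, 0.004, 0.003]
ft_force: [10.4, 2.9, 2.1]
grip_width: 0.0431
grasp_force: 48.7
```

Run:
```python
from h import *
o=get_obs();print(o["eef_pos"],o["grip_width"],o["ft_force"],o["grasp_force"])
p=camera("wrist");save(p,"w3")
```

```text
[0.57531336 0.1126059  0.04931815] 0.04311346050917015 [10.40208153  2.90791022  2.08385365] 48.704117350280285
```

View pics/w3.png

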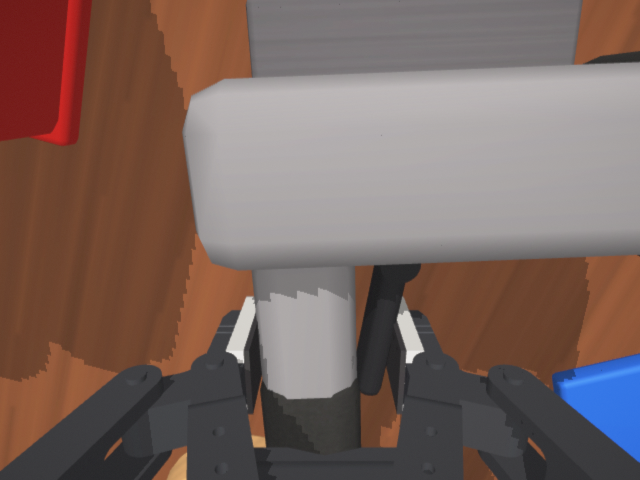

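Width is 43.1 mm at 49 N and the trigger is angled fully in. I hold briefly, then open and rise.

Emit:
arm_command(slide=[[0,0,0],[0,0,0],[0,0,0],[0,0,0],[0,0,0]], spin=[0,0,0,0,0])

```text
clock: 5.5
eef_pos: [0.5753, 0.1126, 0.0493]
tool_rot: [0.583, 0.812, 0.004, 0.003]
ft_force: [9.5, 3.3, 1.8]
grip_width: 0.0431
grasp_force: 48.7
```

Emit:
arm_command(slide=[[0,0.2,0],[0,0.5,0],[0,0.5,0],[0,0.5,0],[0,0.5,0]], spin=[0,0,0,0,0], jaw=8.5)

```text
clock: 6.12
eef_pos: [0.5747, 0.113, 0.0471]
tool_rot: [0.583, 0.812, -0.0, -0.0]
ft_force: [-0.5, -0.3, 0.9]
grip_width: 0.0852
grasp_force: 0.0
```

Emit:
arm_command(slide=[[0,0,-3],[0,0,-8],[0,0,-13],[0,0,-17],[0,0,-18]], spin=[0,0,0,0,0])

```text
clock: 6.75
eef_pos: [0.5767, 0.1135, 0.231]
tool_rot: [0.583, 0.813, 0.002, 0.002]
ft_force: [0.0, -0.0, -0.4]
grip_width: 0.0852
grasp_force: 0.0
```

Run:
```python
from h import *
np.set_printoptions(precision=4,suppress=True)
o=get_obs();print(o["eef_pos"],o["tool_rot"],o["joint_pos"],o["ft_force"])
p=camera("wrist");save(p,"w4")
for n in("top","scene"):
    q=camera(n);P=cloud(q).reshape(-1,3)
    m=(P[:,0]>.45)&(P[:,0]<.60)&(P[:,1]>-.32)&(P[:,1]<-.205)&(P[:,2]>.115)&(P[:,2]<.14)
    c=q["pixels"].reshape(-1,3)[m].max(1); Q=P[m][c<70]
    r=cv2.minAreaRect((Q[:,:2]*1000).astype(np.float32));print(n,len(Q),r,np.percentile(Q[:,2],[5,50,95]))
    for d in landmark_of(q,"lever_bar"):print(d["centre"],d["confidence"],world(q,d["centre"],.122))
```

```text
[0.5767 0.1135 0.231 ] [0.5829 0.8125 0.0022 0.0022] [ 0.1944  0.4127  0.2468  1.3986 -0.0001  1.439 ] [ 0.0411 -0.0033 -0.4376]
top 276 ((535.9426879882812, -245.4541473388672), (17.80715560913086, 48.02544403076172), 6.200733661651611) [0.1249 0.1304 0.1336]
[425.4, 259.8] 0.86 [ 0.5371 -0.2483  0.122 ]
[503.4, 417.7] 0.85 [ 0.2726 -0.3703  0.122 ]
[212.3, 423.4] 0.76 [0.2645 0.112  0.122 ]
scene 234 ((540.4476928710938, -246.05699157714844), (17.466773986816406, 48.26334762573242), 7.56148624420166) [0.1222 0.13   0.1326]
[217.3, 247.2] 0.86 [ 0.5431 -0.2455  0.122 ]
[125.8, 179.0] 0.79 [ 0.2852 -0.3789  0.122 ]
[328.6, 117.1] 0.79 [0.2582 0.1134 0.122 ]
```

View pics/w4.png

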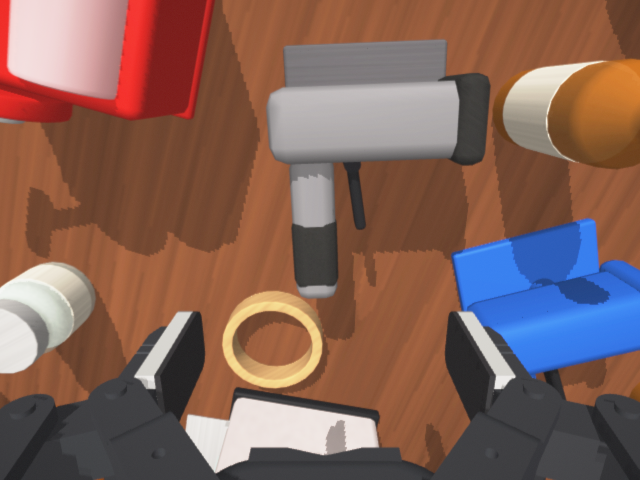

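The picture shows the trigger back at rest (357,195), and the tape (273,340) and bottle (595,110) undisturbed. Next I close the fingers and go over the bar.

Emit:
arm_command(slide=[[-5.5,-2.6,0],[-11,-5.2,0],[-16.5,-7.7,0],[-22,-10.3,0],[-27.5,-12.9,0]], spin=[-10,-20,-30,-40,-50], jaw=0)

```text
clock: 7.62
eef_pos: [0.541, -0.1816, 0.2252]
tool_rot: [0.189, 0.982, 0.0, -0.002]
ft_force: [0.5, -0.4, 0.2]
grip_width: 0.0002
grasp_force: 0.0
```

Run:
```python
from h import *
np.set_printoptions(precision=4,suppress=True)
o=get_obs();M=R.from_quat(o["tool_rot"]).as_matrix()
print(o["eef_pos"],np.degrees(np.arctan2(M[1,1],M[0,1])),M.T@(np.array([.536,-.2465,.18])-o["eef_pos"])*100,o["joint_pos"],o["grip_width"])
```

```text
[ 0.541  -0.1816  0.2252] 68.26067231305964 [-1.9518 -6.2112  4.5162] [-0.3239  0.3877  0.1946  1.3813  0.0001  0.0555] 0.00015136884783215749
```

Emit:
arm_command(slide=[[-1,-3,0],[-2,-6.2,1],[-2,-6.2,3],[-2,-6.2,4.5],[-2,-6.2,4.5]], spin=[-10,-20,-28,-28,-28])

```text
clock: 8.25
eef_pos: [0.5362, -0.2441, 0.1797]
tool_rot: [-0.051, 0.999, 0.001, -0.002]
ft_force: [-0.3, -0.1, 0.4]
grip_width: -0.0003
grasp_force: 0.0
```

Run:
```python
from h import *
np.set_printoptions(precision=4,suppress=True)
o=get_obs();M=R.from_quat(o["tool_rot"]).as_matrix()
print(np.degrees(np.arctan2(M[1,1],M[0,1])))
p=camera("wrist");P=cloud(p).reshape(-1,3)
m=(P[:,0]>.45)&(P[:,0]<.60)&(P[:,1]>-.32)&(P[:,1]<-.2)&(P[:,2]>.11)&(P[:,2]<.14)
Q=P[m];print(len(Q))
if len(Q)>50: print(cv2.minAreaRect((Q[:,:2]*1000).astype(np.float32)),np.percentile(Q[:,2],[5,50,95]))
for d in landmark_of(p,"lever_bar"):print(d["centre"],d["confidence"],world(p,d["centre"],.122))
T=np.array([.536,-.2465,.137]);print(M.T@(T-o["eef_pos"])*100)
save(p,"w5")
```

```text
95.84464028458095
4285
((553.71875, -225.5257568359375), (96.50858306884766, 46.44491958618164), 51.07866287231445) [0.1185 0.1296 0.1319]
[323.7, 263.3] 0.95 [ 0.539  -0.2442  0.122 ]
[ 0.0197 -0.2504  4.265 ]
```

View pics/w5.png

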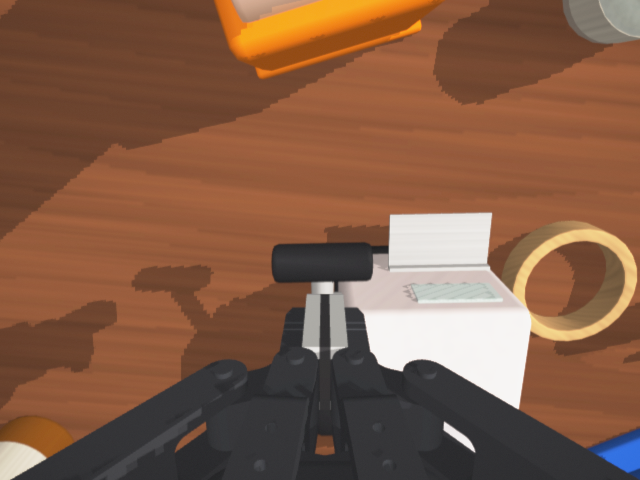

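The closed fingers are centred over the bar, which is at (322,262), with the white body behind it. I press down.

Emit:
arm_command(slide=[[0,0,3],[0,0,5],[0,0,7],[0,0,9],[0,0,11]], spin=[0,0,0,0,0])

```text
clock: 8.98
eef_pos: [0.5383, -0.2454, 0.0743]
tool_rot: [-0.051, 0.999, -0.001, 0.001]
ft_force: [-1.9, 1.4, 10.6]
grip_width: -0.0001
grasp_force: 5.1
```

Emit:
arm_command(slide=[[0,0,0.7],[0,0,1.2],[0,0,1.5],[0,0,1.5],[0,0,1.5]], spin=[0,0,0,0,0])

```text
clock: 9.6
eef_pos: [0.5407, -0.2452, 0.0608]
tool_rot: [-0.052, 0.999, -0.001, 0.003]
ft_force: [1.0, 1.4, 7.9]
grip_width: 0.0001
grasp_force: 3.8
```

Emit:
arm_command(slide=[[0,0,0.3],[0,0,0.6],[0,0,0.6],[0,0,0.6],[0,0,0.6]], spin=[0,0,0,0,0])

```text
clock: 10.22
eef_pos: [0.5421, -0.2451, 0.0563]
tool_rot: [-0.052, 0.999, -0.001, 0.005]
ft_force: [0.4, 3.0, 13.5]
grip_width: 0.0002
grasp_force: 5.7
```

Run:
```python
from h import *
o=get_obs();print(o["eef_pos"],o["ft_force"],o["clock"])
p=camera("scene");cv2.imwrite("pics/s5.png",cv2.resize(p["pixels"][150:390,160:520,::-1],None,fx=2.2,fy=2.2,interpolation=cv2.INTER_CUBIC))
```

```text
[ 0.54208299 -0.24514874  0.05628676] [ 0.41213983  2.992739   13.4944345 ] 10.225
```

View pics/s5.png

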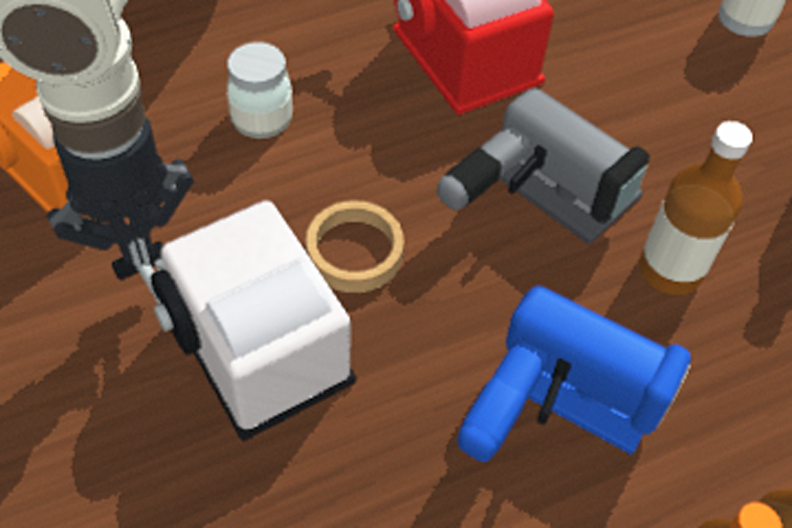

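Emit:
arm_command(slide=[[0,0,0.2],[0,0,0.2],[0,0,0.2],[0,0,0.2],[0,0,0.2]], spin=[0,0,0,0,0])

```text
clock: 10.9
eef_pos: [0.5421, -0.2453, 0.0557]
tool_rot: [-0.052, 0.999, -0.002, 0.005]
ft_force: [-2.8, 3.8, 20.5]
grip_width: -0.0004
grasp_force: 10.5
```

Force rose 7 N for 0.6 mm of travel, so the lever is on its stop and held, and I hand in.

```bash
python3 -c "
from workcell import *
print(job_done())"
```

```text
the job is handed in; nothing more can be done
None
```

I squeezed the scanner's trigger fully home and it sprang back. The labeller's lever is held down on its stop with about 20 N, and the bottle, jar and tape look undisturbed; the job is handed in, but no verdict was returned.

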